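# Tip a canvas onto its face against the stapling batten

## Task

Push the small canvas that stands on edge over onto its face, so that it lies flat with its open back (the bare wooden stretcher bars) up, ready for stapling; then push it along the table until its whole top edge sits flush against the wooden batten beyond it. Only push: do not pick the canvas up or touch its white front, and leave the pot, the jar and the stapler where they stand.

Things in the scene. Friction and masses are not known exactly. Their poses are not given: they have to be found in the camera images.
- canvas: loose stretched canvas, 0.36 kg: 36 mm deep (own x), 180 wide (y), 140 tall (z), standing on its bottom edge. Its open back (four 30 mm wide wooden bars round a 32 mm deep recess) faces the robot, its white front the batten. Origin: centre of the bottom edge face. +x points out of the white front, +z to the top edge. Lying on its face, +x points down and the origin is 18 mm above the table
- canvas_face: the white front of the canvas, which must not be touched by the robot; a fixed part of the canvas, with the same origin and axes (the front lies at own x = +18 mm)
- canvas_middle (a point): centre of the canvas's bulk, 70 mm from top and bottom edges, 18 mm from front and back. Pushed on the back near the top, the canvas turns about its front bottom edge and falls over by itself once leaned about 13 degrees; then its bottom edge, 36 mm high, faces the robot
- top_left (a point): corner of the canvas: left end (own y = +90 mm) of its top edge face, halfway through its depth
- top_right (a point): corner of the canvas: right end (own y = -90 mm) of its top edge face, halfway through its depth
- batten: straight dark wooden batten screwed to the table, 380 mm long (own y), 26 wide, 22 high, with three brass screws, some 2 to 12 cm beyond where the tipped canvas's top edge comes to lie. Origin: middle of its near face at table height; the near face is the plane own x = 0, own +x points away from the robot
- gesso_pot: tub of gesso, a blue cylinder with black lid, 68 mm across, 85 mm high, loose bystander to the left; origin at the centre of its underside
- stapler: black desk stapler 30 x 131 x 41 mm (long along own y), loose bystander to the left; origin at the centre of its underside
- medium_jar: small amber jar, 48 mm across, 66 mm high, loose bystander to the right; origin at the centre of its underside
Not all that is in view belongs to the job. Of the things shaped like the canvas, the white one is meant.

How it is judged:
By the outcome, as a careful person would: the job done as asked, in the order asked, and still so for the second after the job is handed in, with the robot touching nothing.
It also fails if it takes over 48 s, if anything falls off the work surface, if the arm or the gripper's body presses on something with over 40 N, if the wrist force passes 120 N, or if a joint passes its speed limit or range.

## Robot

A 6-joint arm with a two-finger parallel gripper is mounted at the origin on a cart in front of the work surface, level with it; the furniture and walls round the work are solid. World frame = base frame: x ahead of the robot, y to its left, z up, the work surface at z = 0. Lengths are in m, angles in rad, forces in N, time in s.
With the tool pointing down it reaches from about 0.275 to 0.875 m from the base axis. Payload 12.5 kg.
Tool frame: the origin (TCP) lies at the centre of the arm's flange, where the gripper is bolted on; the fingertips stand 173 mm ahead of it and the grasp point (between the pads) lies 155 mm ahead of it (robot.finger_overhang is the distance from the TCP to the fingertips, in m); z points along the fingers, y is the line along which they close (so a half turn about z gives the same grasp; the last joint's range is limited). The gripper opens to 85 mm and grips with 20 to 120 N. Pads are 22 mm wide; open, the fingers measure 114 mm over their backs; the gripper's body (76 mm by 85 mm) begins 54 mm behind the grasp point. The pads swing forward as they close: fully open they stand 13 mm farther back than shut.
Start: joints at [1.135, 0.351, 1.652, -0, 1.139, -0.085], TCP at [0.189, 0.517, 0.405] pointing down, gripper open.
Joint ranges: [-2.75, 2.75], [-0.79, 2.1], [0.01, 2.65], [-1.57, 4.71], [0.07, 3.14], [-2.87, 2.87]. Speed limits (rad/s): [2.22, 2.22, 2.79, 3.14, 3.14, 3.14].

## Interface

Orientations are given as a unit quaternion [x, y, z, w].
In Python, from cell import get_state, get_image, get_calibration, job, robot gives the robot as it stands.
- The arm moves only by the tool apply_moves, never from a script. Its arguments are lists of equal length, an entry for each row: "gripper": the opening, from -1 (shut) to 1 (fully open); "delta_pos": the shift along the tool's x, y, z each as a share of 0.4 m, from -1 to 1, a list of three; "angular": the turn, a rotation vector about the tool's x, y, z each as a share of 1.5 rad, from -1 to 1, a list of three. A call has 1 to 8 rows; each row is the pose to reach, as a shift and turn from the pose commanded when the call began, along the tool's axes at that moment; what a row does not reach only later rows make up. A row lasts 1/10 s, in which the tool goes at most 50 mm and 8.59 degrees, less where a joint would pass 70% of its speed; a pose out of reach is approached as far as the arm can. A call with a number of a shift or a turn outside -1 to 1 is refused whole. A call with a gripper value outside its range is refused whole. The fingers move at their own pace and stop on an object; "grip_force" is the grip in N (left out, the last holds). Time passes only in rows, so rows that repeat a pose let the fingers close. It gives the time, the measured TCP pose, the force, the opening and the grip force at its end, in the units of the state.
- get_state(): the state, without advancing time (a new reading comes with each control period).
- get_image(name): name is "scene" or "side" or "wrist"; returns the picture (420x560x3 uint8, red, green, blue); there is no depth.
- get_calibration(name): a dict with "mtx" (3x3 intrinsics, pixels), "extrinsics" (4x4, takes a point from world to camera coordinates); the wrist camera has in their place "tool_from_camera" (4x4, takes a point from camera to tool coordinates, whose origin is the TCP and whose axes are the flange's). Camera axes: x right, y down, z forward; pixel columns grow to the right and rows downward; lengths in m; the calibration is good to about 2 mm. A picture is of the moment at which its call begins: read the wrist's pose just before it. get_calibration takes no time and is no camera call.
- job.job_done(): hands the job in; it is judged then, once.
The state is a dict: "t": time; "qpos": joint angles; "dq": joint speeds; "effort": joint torques, N m; "ee_pos": TCP position; "tool_rot": TCP orientation; "wrist_force": force on the tool from outside, world axes, zero at the start; "ft_torque": the same for the moment, N m; "grip_width": finger opening in m; "finger_force": force on a finger pad.
Only numpy, scipy, OpenCV 4.12 (cv2) and the standard library are available. Lean on these libraries where they do the work, as an engineer would, in place of code of your own. Each camera call takes 0.05 s, during which the arm holds its last target. There are 200 camera calls.

## Working session

There is one attempt and no reset: what is moved stays moved. The work goes in short steps, Python scripts to look and compute and a tool call to move; the robot and the scene stay as the last step left them, time stands still between calls to the robot, and variables do not carry over. Pictures are saved under pics/ and viewed, at most 10 in all, crops included, and the job is handed in when it is done.

Besides the shell and the picture viewer there is one more tool, called after "Request:" as name(argument=value, ...) on one line, values as JSON. apply_moves: Moves the arm, as the interface text tells. Its arguments: {"type":"object","properties":{"gripper":{"type":"array","items":{"type":"number"}},"delta_pos":{"type":"array","items":{"type":"array","items":{"type":"number"}}},"angular":{"type":"array","items":{"type":"array","items":{"type":"number"}}},"grip_force":{"type":"number"}},"required":["gripper","delta_pos","angular"]}

```bash
mkdir -p pics; ls; python3 - <<'E'
from cell import *
import cv2,numpy as np
a=get_image("scene");b=get_image("side")
cv2.imwrite("pics/scene0.png",a[:,:,::-1]);cv2.imwrite("pics/side0.png",b[:,:,::-1])
for n in("scene","side","wrist"):print(n,get_calibration(n))
print(get_state())
E
```

```text
pics
scene {'mtx': array([[402.72583904,   0.        , 281.61480633],
       [  0.        , 402.72583904, 212.78824499],
       [  0.        ,   0.        ,   1.        ]]), 'extrinsics': array([[ 0.62351753, -0.78180799,  0.00146869, -0.26745656],
       [-0.51234619, -0.41003042, -0.75457036,  0.43051106],
       [ 0.59053135,  0.46973537, -0.6562175 ,  0.83175195],
       [ 0.        ,  0.        ,  0.        ,  1.        ]])}
side {'mtx': array([[447.53405115,   0.        , 275.35092134],
       [  0.        , 447.53405115, 206.93085139],
       [  0.        ,   0.        ,   1.        ]]), 'extrinsics': array([[ 0.97227871, -0.23341536, -0.01383378, -0.53002048],
       [-0.13086668, -0.49418085, -0.85945285,  0.2318414 ],
       [ 0.19377311,  0.83743809, -0.51102781,  0.84620238],
       [ 0.        ,  0.        ,  0.        ,  1.        ]])}
wrist {'mtx': array([[300.0388673 ,   0.        , 280.0683142 ],
       [  0.        , 300.0388673 , 207.91350285],
       [  0.        ,   0.        ,   1.        ]]), 'tool_from_camera': array([[ 5.46911662e-04, -9.44607988e-01, -3.2820
[... 281 characters left out ...]
000e+00]])}
{'t': 0.1, 'qpos': array([ 1.13541224e+00,  3.51174181e-01,  1.65234463e+00,  3.12541344e-05,
        1.13910927e+00, -8.46023100e-02]), 'dq': array([-0.00077493, -0.00203708, -0.00174924, -0.00039374, -0.00163875,
        0.00017578]), 'effort': array([ 1.20890577e-04, -5.06819880e+01, -2.91875339e+01, -6.87044644e-05,
        2.64602058e-03,  4.88508886e-05]), 'ee_pos': array([0.18892417, 0.51641303, 0.40422252]), 'tool_rot': array([ 1.74499463e-01,  9.84657133e-01, -4.96665564e-04, -1.46803682e-04]), 'wrist_force': array([-0.02472922,  0.30365422, -0.69526542]), 'ft_torque': array([ 0.007461  , -0.01633958,  0.00599941]), 'finger_force': 0.0, 'grip_width': 0.08555292053299465}
```

View pics/scene0.png

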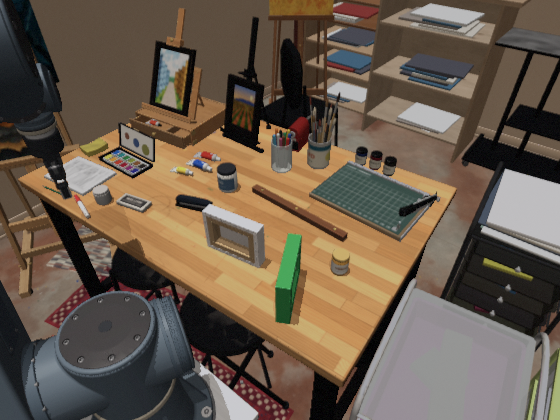

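View pics/side0.png

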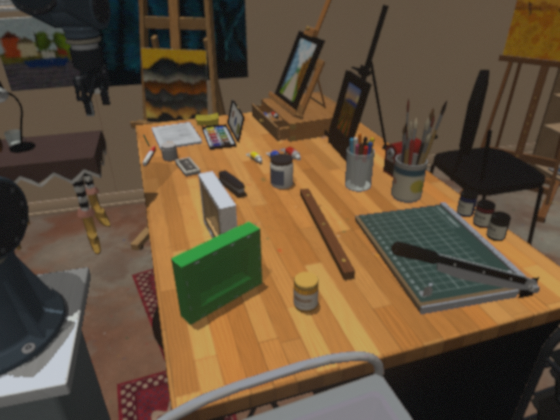

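Scene: the white open frame at about (235,235), and a green canvas-shaped one at (288,280), which is a decoy. The batten runs from (253,188) to (345,236), the pot is at (228,177), the stapler at (193,203) and the jar at (340,262). Side: the white canvas is at (217,205), green at (220,270), and the batten runs (305,192) to (350,272). The white one, open back to the robot, fits the description. I'll confirm it in a crop.

```bash
python3 - <<'E'
import cv2,numpy as np
a=cv2.imread("pics/scene0.png")[180:280,180:310]; b=cv2.imread("pics/side0.png")[160:290,180:360]
a=cv2.resize(a,None,fx=4,fy=4,interpolation=cv2.INTER_CUBIC)[:400,:400]
b=cv2.resize(b[:100,:100],None,fx=4,fy=4,interpolation=cv2.INTER_CUBIC)
cv2.imwrite("pics/crop0.png",np.hstack([a,b]))
E
```

```text
(no output)
```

View pics/crop0.png

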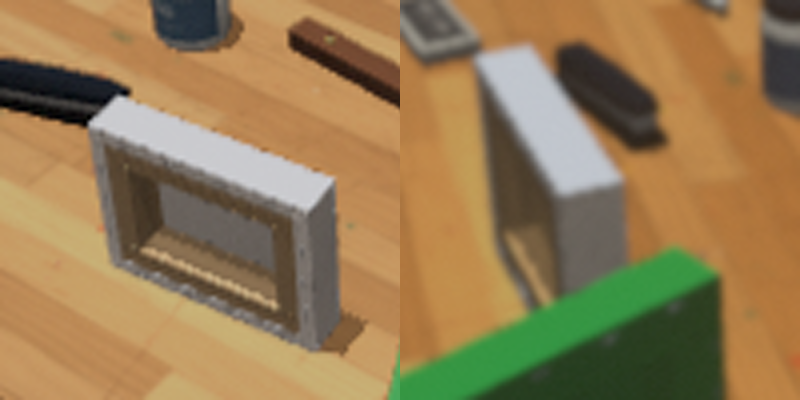

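```bash
cat > h.py <<'E'
import numpy as np,cv2
from cell import *
def P(n):
    c=get_calibration(n);return c["mtx"],c["extrinsics"]
def ray(n,uv):
    K,E=P(n);R=E[:3,:3];t=E[:3,3];d=R.T@np.linalg.solve(K,[*uv,1]);return -R.T@t,d
def plane(n,uv,z):
    o,d=ray(n,uv);return o+d*(z-o[2])/d[2]
def tri(a,b):
    (o1,d1),(o2,d2)=ray("scene",a),ray("side",b)
    s=np.linalg.lstsq(np.c_[d1,-d2],o2-o1,rcond=None)[0]
    p,q=o1+d1*s[0],o2+d2*s[1];return (p+q)/2,np.linalg.norm(p-q)
E
python3 - <<'E'
from h import *
np.set_printoptions(precision=4,suppress=True)
S=dict(BL=(202.2,210.5),FL=(210,204.2),FR=(263.7,224.7),BR=(256.5,233.2))
T=dict(BL=(199.2,175),FL=(212.5,171.5),FR=(236.2,205.7),BR=(218.7,208.2))
for k in S:print(k,*tri(S[k],T[k]),plane("scene",S[k],.14),plane("side",T[k],.14))
for uv in((208.7,246.2),(259.5,267.2),(265.5,260)):print("bot",plane("scene",uv,0))
for n,roi in(("scene",(245,180,350,242)),("side",(296,185,356,278))):
    a=cv2.imread(f"pics/{n}0.png").astype(int);x0,y0,x1,y1=roi
    h=cv2.cvtColor(a.astype(np.uint8),cv2.COLOR_BGR2HSV)
    m=np.zeros(h.shape[:2],np.uint8);m[y0:y1,x0:x1]=(a[y0:y1,x0:x1,2]<125)&(a[y0:y1,x0:x1,2]>a[y0:y1,x0:x1,0]+12)
    nn,l,st,_=cv2.connectedComponentsWithStats(m);i=1+st[1:,4].argmax();m=(l==i).astype(np.uint8)
    m=cv2.morphologyEx(m,cv2.MORPH_CLOSE,np.ones((3,3)));print(n,st[i])
    c=max(cv2.findContours(m,0,2)[0],key=cv2.contourArea)
    print(cv2.approxPolyDP(c,2.5,True)[:,0].tolist())
    if n=="scene":
        xs=np.arange(st[i][0]+8,st[i][0]+st[i][2]-8);lo=np.array([np.nonzero(m[:,x])[0].max()+.5 for x in xs]);up=np.array([np.nonzero(m[:,x])[0].min()-.5 for x in xs])
        pts=np.c_[xs,lo];ups=np.c_[xs,up]
        w=np.array([plane(n,p,0) for p in pts]);f=np.polyfit(w[:,1],w[:,0],1);print("near z0 x=ay+b",f,(w[:,0]-np.polyval(f,w[:,1])).std(),w[[0,-1]])
        w=np.array([plane(n,p,.022) for p in ups]);f=np.polyfit(w[:,1],w[:,0],1);print("far top",f,w[[0,-1]])
    else:
        ys=np.arange(st[i][1]+8,st[i][1]+st[i][3]-8)
        lo=np.array([np.nonzero(m[y])[0].min()-.5 for y in ys]);up=np.array([np.nonzero(m[y])[0].max()+.5 for y in ys])
        for q,z,s in((lo,.022,'near top'),(lo,0,'near z0'),(up,.022,'far top')):
            w=np.array([plane(n,(x,y),z) for x,y in zip(q,ys)]);f=np.polyfit(w[:,1],w[:,0],1);print(s,f,w[[0,-1]])
for nme,uv,z in(("pot",(228,188),0),("stapR",(211,206),.03),("stapL",(177,200),.03),("jar",(340,270),0)):print(nme,plane("scene",uv,z))
for nme,uv,z in(("pot",(282,185),0),("jar",(306,306),0)):print(nme,plane("side",uv,z))
E
```

```text
BL [0.4239 0.2799 0.1368] 0.003503351350192435 [0.4235 0.2786 0.14  ] [0.4225 0.2701 0.14  ]
FL [0.4561 0.2816 0.1398] 0.00041071148280175964 [0.4562 0.2817 0.14  ] [0.4559 0.2809 0.14  ]
FR [0.4871 0.1082 0.1375] 0.0019142339392389848 [0.4861 0.1072 0.14  ] [0.4858 0.1023 0.14  ]
BR [0.4482 0.0994 0.1414] 0.0003561511722230263 [0.4495 0.1006 0.14  ] [0.4483 0.1015 0.14  ]
bot [0.4233 0.276  0.    ]
bot [0.4557 0.102  0.    ]
bot [ 0.4874  0.1065 -0.    ]
scene [252 185  95  57 922]
[[252, 188], [253, 192], [342, 241], [346, 238], [343, 231], [334, 230], [333, 226], [304, 210], [295, 210], [294, 205], [257, 185]]
near z0 x=ay+b [0.0346 0.6917] 0.0011095297536306504 [[ 0.7004  0.3121 -0.    ]
 [ 0.6905 -0.0124  0.    ]]
far top [0.0436 0.7091] [[0.7221 0.3299 0.022 ]
 [0.711  0.0032 0.022 ]]
side [ 300  190   55   88 1166]
[[301, 190], [300, 195], [342, 277], [354, 277], [352, 267], [309, 191]]
near top [0.038  0.6784] [[ 0.69    0.2973  0.022 ]
 [ 0.6777 -0.016   0.022 ]]
near z0 [0.038  0.6882] [[0.7013 0.3344 0.    ]
 [0.6885 0.0096 0.    ]]
far top [0.0323 0.7107] [[ 0.7189  0.2897  0.022 ]
 [ 0.7106 -0.0245  0.022 ]]
pot [0.666  0.4322 0.    ]
stapR [0.5361 0.3785 0.03  ]
stapL [0.4875 0.4885 0.03  ]
jar [ 0.5902 -0.083   0.    ]
pot [0.6674 0.4244 0.    ]
jar [ 0.5874 -0.0847  0.    ]
```

```bash
python3 - <<'E'
from h import *
from scipy.spatial.transform import Rotation as R
np.set_printoptions(precision=4,suppress=True)
print(robot.finger_overhang,[a for a in dir(robot) if a[0]!='_'])
for uv,z in(((277,318),0),((290,320),0),((286,237),.14),((299,238),.14),((278,275),.14)):print("green",plane("scene",uv,z))
for uv,z in(((183,318),0),((262,278),0),((175,262),.14),((247,227),.14),((262,237),.14)):print("greenside",plane("side",uv,z))
s=get_state();T=R.from_quat(s["tool_rot"]);print(T.as_matrix())
print(T.inv().apply(np.array([.387,.182,.404])-s["ee_pos"])/.4)
E
```

```text
0.1734 ['Unreachable', 'finger_overhang']
green [ 0.355 -0.044  0.   ]
green [ 0.3709 -0.0734  0.    ]
green [0.4865 0.0316 0.14  ]
green [0.5046 0.0032 0.14  ]
green [ 0.3746 -0.0322  0.14  ]
greenside [ 0.3477 -0.0575  0.    ]
greenside [0.5206 0.0212 0.    ]
greenside [ 0.3499 -0.0635  0.14  ]
greenside [0.4932 0.015  0.14  ]
greenside [ 0.5146 -0.0265  0.14  ]
[[-0.9391  0.3436 -0.0005]
 [ 0.3436  0.9391 -0.0009]
 [ 0.0001 -0.001  -1.    ]]
[-0.7523 -0.6149  0.0011]
```

Request:
apply_moves(gripper=[1, 1, 1, 1, 1, 1, 1, 1], delta_pos=[[-0.752, -0.615, 0], [-0.752, -0.615, 0], [-0.752, -0.615, 0], [-0.752, -0.615, 0], [-0.752, -0.615, 0], [-0.752, -0.615, 0], [-0.752, -0.615, 0], [-0.752, -0.615, 0]], angular=[[0, 0, -0.329], [0, 0, -0.329], [0, 0, -0.329], [0, 0, -0.329], [0, 0, -0.329], [0, 0, -0.329], [0, 0, -0.329], [0, 0, -0.329]])

```text
t: 0.9
ee_pos: [0.3874, 0.1802, 0.4047]
tool_rot: [-0.071, 0.997, 0.0, 0.0]
wrist_force: [1.8, 0.6, -0.6]
grip_width: 0.0851
finger_force: 0.0
```

```bash
python3 - <<'E'
from h import *
from scipy.spatial.transform import Rotation as R
np.set_printoptions(precision=4,suppress=True)
s=get_state();print(s["t"],s["ee_pos"],s["qpos"]);print(R.from_quat(s["tool_rot"]).as_matrix())
c=get_calibration("wrist")["tool_from_camera"]
cv2.imwrite("pics/w1.png",get_image("wrist")[:,:,::-1])
E
```

```text
0.9 [0.3874 0.1802 0.4047] [ 0.3263  0.1241  1.9479  0.      1.0695 -1.3874]
[[-0.9898 -0.1424  0.0001]
 [-0.1424  0.9898  0.0001]
 [-0.0001  0.     -1.    ]]
```

View pics/w1.png

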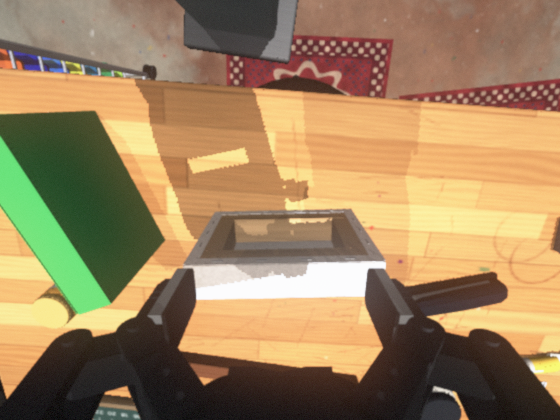

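Request:
apply_moves(gripper=[1, 1, 1, 1, 1, 1], delta_pos=[[0, 0, 0.1], [0, 0, 0.2], [0, 0, 0.283], [0, 0, 0.283], [-0.04, 0, 0.283], [-0.06, 0, 0.283]], angular=[[0, 0, 0], [0, 0, 0], [0, 0, 0], [0, 0, 0], [0, 0, 0], [0, 0, 0]])

```text
t: 1.55
ee_pos: [0.4118, 0.1859, 0.2929]
tool_rot: [-0.071, 0.997, 0.0, 0.001]
wrist_force: [-0.0, -0.5, 0.2]
grip_width: 0.0854
finger_force: 0.0
```

```bash
python3 - <<'E'
from h import *
print(get_state()["ee_pos"],get_state()["wrist_force"])
a=get_image("side")[120:260,150:300];b=get_image("scene")[150:290,170:320]
cv2.imwrite("pics/s2.png",cv2.resize(np.hstack([b,a]),(800,373),interpolation=2)[:,:,::-1])
E
```

```text
[0.41181129 0.18589949 0.2929356 ] [-0.0223705  -0.49937586  0.15285318]
```

View pics/s2.png

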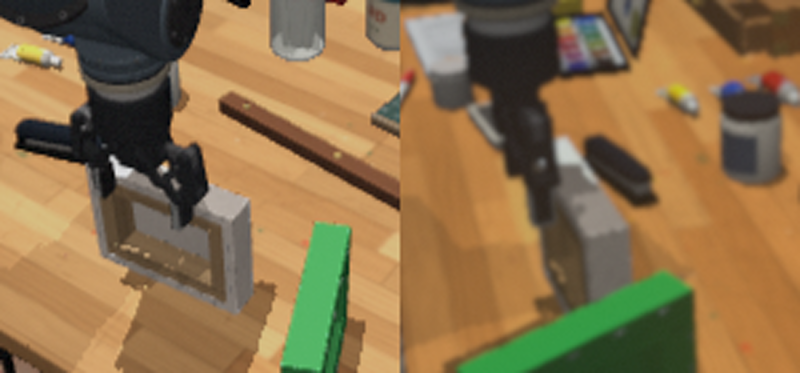

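The canvas still stands, with the fingers just behind its top bar. One fingertip is at about scene (238,234). I'll check its height.

```bash
python3 - <<'E'
from h import *
for uv in((238,234),):
  for off in(0,.011):
    o,d=ray("scene",uv);n=np.array([.99,.142,0]);p0=np.array([.4118,.1859,0])+n*off
    print(o+d*(n@(p0-o))/(n@d))
E
```

```text
[0.41867244 0.13798651 0.13775178]
[0.42830272 0.14833104 0.12423652]
```

Request:
apply_moves(gripper=[1, 1, 1, 1, 1, 1], delta_pos=[[0, 0, 0.015], [-0.03, 0, 0.015], [-0.05, 0, 0.015], [-0.07, 0, 0.015], [-0.09, 0, 0.015], [-0.1, 0, 0.015]], angular=[[0, 0, 0], [0, 0, 0], [0, 0, 0], [0, 0, 0], [0, 0, 0], [0, 0, 0]])

```text
t: 2.25
ee_pos: [0.4511, 0.1913, 0.2855]
tool_rot: [-0.071, 0.997, 0.0, 0.0]
wrist_force: [-0.9, 0.6, 0.0]
grip_width: 0.0855
finger_force: 0.0
```

```bash
python3 - <<'E'
from h import *
print(get_state()["ee_pos"],get_state()["wrist_force"])
a=get_image("side")[120:260,150:300];b=get_image("scene")[150:290,170:320]
cv2.imwrite("pics/s3.png",cv2.resize(np.hstack([b,a]),(800,373),interpolation=2)[:,:,::-1])
E
```

```text
[0.45113778 0.19130529 0.28552379] [-0.94664314  0.56804906  0.01284048]
```

View pics/s3.png

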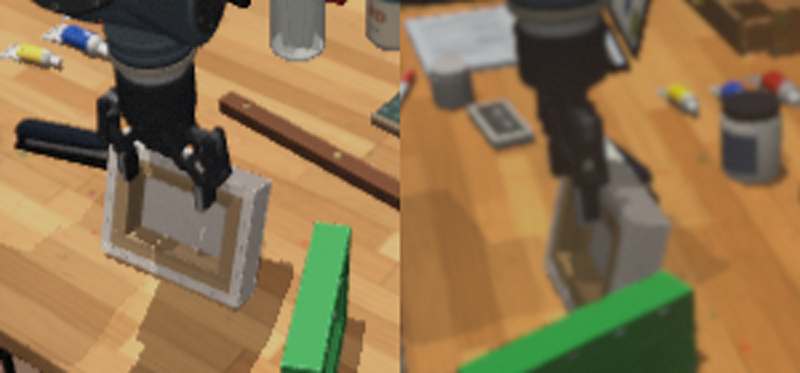

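Canvas leaning forward under the fingers, its top bar at about crop (150,160). I'll push on until it falls.

Request:
apply_moves(gripper=[1, 1, 1, 1, 1, 1, 1, 1], delta_pos=[[-0.025, 0, 0], [-0.05, 0, 0], [-0.07, 0, 0], [-0.07, 0, -0.05], [-0.07, 0, -0.05], [-0.07, 0, -0.05], [-0.07, 0, -0.05], [-0.07, 0, -0.05]], angular=[[0, 0, 0], [0, 0, 0], [0, 0, 0], [0, 0, 0], [0, 0, 0], [0, 0, 0], [0, 0, 0], [0, 0, 0]])

```text
t: 3.15
ee_pos: [0.4778, 0.1952, 0.3049]
tool_rot: [-0.071, 0.997, -0.0, -0.0]
wrist_force: [0.4, 0.6, 0.6]
grip_width: 0.0854
finger_force: 0.0
```

```bash
python3 - <<'E'
from h import *
print(get_state()["ee_pos"],get_state()["wrist_force"])
a=get_image("side");b=get_image("scene")
cv2.imwrite("pics/side4.png",a[:,:,::-1]);cv2.imwrite("pics/scene4.png",b[:,:,::-1])
a=a[140:300,150:360];b=b[150:310,150:360]
cv2.imwrite("pics/s4.png",cv2.resize(np.hstack([b,a]),(798,304),interpolation=2)[:,:,::-1])
E
```

```text
[0.47784089 0.19516962 0.30489593] [0.35379672 0.63430228 0.55595553]
```

View pics/s4.png

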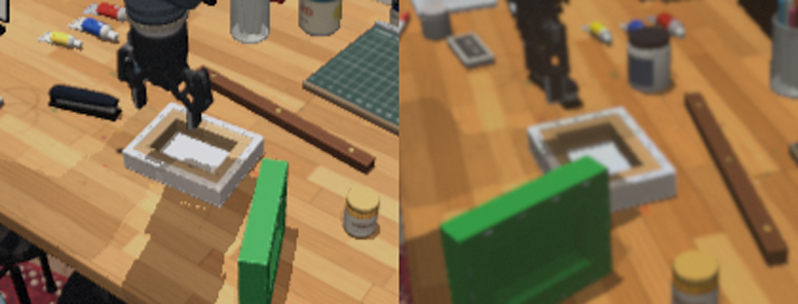

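Canvas flat, open back up. Corners in the scene crop: (124,155), (222,192) and (264,155).

```bash
python3 - <<'E'
from h import *
np.set_printoptions(precision=4,suppress=True)
for uv in((124,155),(222,192),(264,155)):print(plane("scene",(uv[0]/1.9+150,uv[1]/1.9+150),.036))
for uv in((528,127),(675,178),(645,108)):print("side",plane("side",((uv[0]-399)/1.9+150,uv[1]/1.9+140),.036))
E
```

```text
[0.4562 0.2762 0.036 ]
[0.4915 0.1038 0.036 ]
[0.5942 0.1038 0.036 ]
side [0.4614 0.2848 0.036 ]
side [0.6212 0.1156 0.036 ]
side [0.6278 0.2949 0.036 ]
```

Request:
apply_moves(gripper=[1, 1, 1, 1, 1, 1, 1], delta_pos=[[0.12, 0.045, 0], [0.14, 0.045, 0], [0.14, 0.045, 0.1], [0.14, 0.045, 0.2], [0.14, 0.045, 0.28], [0.14, 0.045, 0.308], [0.14, 0.045, 0.308]], angular=[[0, 0, 0.09], [0, 0, 0.12], [0, 0, 0.12], [0, 0, 0.12], [0, 0, 0.12], [0, 0, 0.12], [0, 0, 0.12]])

```text
t: 3.95
ee_pos: [0.4198, 0.205, 0.1814]
tool_rot: [0.019, 1.0, -0.0, -0.001]
wrist_force: [-0.1, 0.6, 0.3]
grip_width: 0.0854
finger_force: 0.0
```

Request:
apply_moves(gripper=[1, 1, 1, 1, 1, 1, 1, 1], delta_pos=[[-0.04, 0, 0], [-0.07, 0, 0], [-0.1, 0, 0], [-0.13, 0, 0], [-0.16, 0, 0], [-0.19, 0, 0], [-0.22, 0, 0], [-0.24, 0, 0]], angular=[[0, 0, 0], [0, 0, 0], [0, 0, 0], [0, 0, 0], [0, 0, 0], [0, 0, 0], [0, 0, 0], [0, 0, 0]])

```text
t: 4.75
ee_pos: [0.517, 0.2013, 0.1822]
tool_rot: [0.019, 1.0, -0.0, 0.0]
wrist_force: [-3.8, 1.4, 3.2]
grip_width: 0.0854
finger_force: 1.8
```

```bash
python3 - <<'E'
from h import *
print(get_state()["ee_pos"],get_state()["wrist_force"])
a=get_image("side");b=get_image("scene")
a=a[140:300,180:390];b=b[150:310,170:380]
cv2.imwrite("pics/s5.png",cv2.resize(np.hstack([b,a]),(798,304),interpolation=2)[:,:,::-1])
E
```

```text
[0.51700059 0.20130992 0.18224946] [-3.81615044  1.38638326  3.15831054]
```

View pics/s5.png

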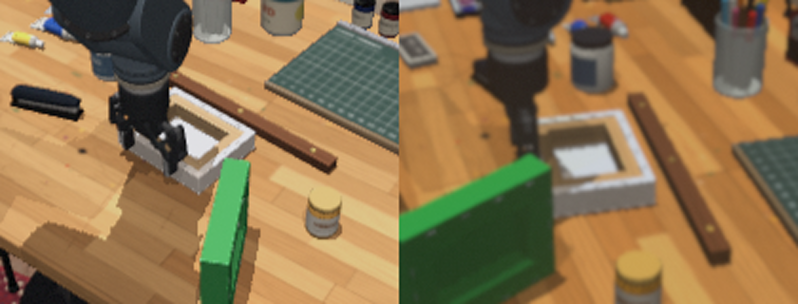

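Side view shows the canvas almost parallel to the batten, with a gap of about 3 cm. I'll advance and watch the force.

Request:
apply_moves(gripper=[1, 1, 1, 1, 1], delta_pos=[[-0.02, 0, 0], [-0.04, 0, 0], [-0.05, 0, 0], [-0.06, 0, 0], [-0.065, 0, 0]], angular=[[0, 0, 0], [0, 0, 0], [0, 0, 0], [0, 0, 0], [0, 0, 0]])

```text
t: 5.35
ee_pos: [0.5422, 0.2005, 0.1823]
tool_rot: [0.019, 1.0, -0.0, -0.0]
wrist_force: [-3.0, 1.0, 2.0]
grip_width: 0.0855
finger_force: 1.7
```

Request:
apply_moves(gripper=[1, 1, 1, 1], delta_pos=[[-0.005, 0, 0], [-0.01, 0, 0], [-0.015, 0, 0], [-0.015, 0, 0]], angular=[[0, 0, 0], [0, 0, 0], [0, 0, 0], [0, 0, 0]])

```text
t: 5.75
ee_pos: [0.5451, 0.2004, 0.1818]
tool_rot: [0.018, 1.0, -0.001, -0.005]
wrist_force: [-27.1, 1.2, 18.2]
grip_width: 0.0854
finger_force: 13.1
```

Batten contact, at 27 N. I'll back off and look.

Request:
apply_moves(gripper=[1, 1, 1, 1, 1, 1, 1, 1], delta_pos=[[0.015, 0, 0], [0.05, 0, 0], [0.1, 0, 0], [0.12, 0, -0.1], [0.14, 0, -0.2], [0.25, 0, -0.3], [0.35, 0, -0.3], [0.35, 0, -0.3]], angular=[[0, 0, 0], [0, 0, 0], [0, 0, 0], [0, 0, 0], [0, 0, 0], [0, 0, 0], [0, 0, 0], [0, 0, 0]])

```text
t: 6.55
ee_pos: [0.4042, 0.2054, 0.3033]
tool_rot: [0.018, 1.0, 0.0, -0.0]
wrist_force: [0.1, 0.1, -0.9]
grip_width: 0.0855
finger_force: 0.0
```

```bash
python3 - <<'E'
from h import *
print(get_state()["ee_pos"],get_state()["wrist_force"])
a=get_image("side");b=get_image("scene");w=get_image("wrist")
cv2.imwrite("pics/w6.png",w[:,:,::-1])
a=a[150:250,270:370];b=b[160:260,220:320];w=w[150:350,180:380]
r=lambda q:cv2.resize(q,(400,400),interpolation=2)
f=np.vstack([np.hstack([r(b),r(a)])]);f=np.hstack([cv2.resize(f,(600,300)),np.zeros((300,0,3),np.uint8)])
cv2.imwrite("pics/s6.png",np.hstack([r(b),r(a)])[:,:,::-1])
E
```

```text
[0.40422356 0.20538549 0.30327879] [ 0.06456745  0.09904028 -0.8765703 ]
```

View pics/s6.png

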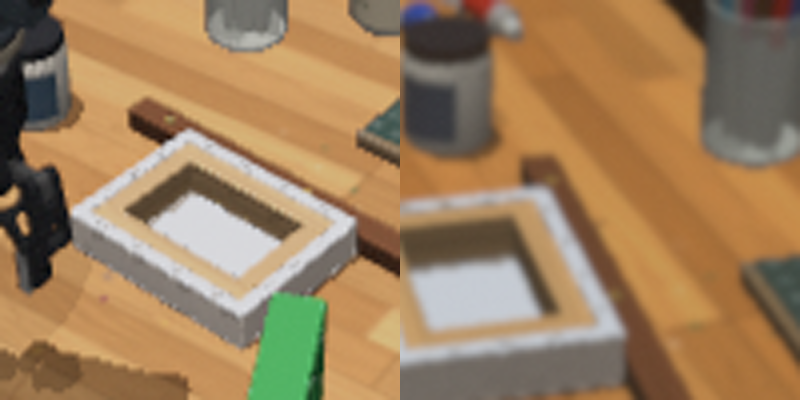

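View pics/w6.png

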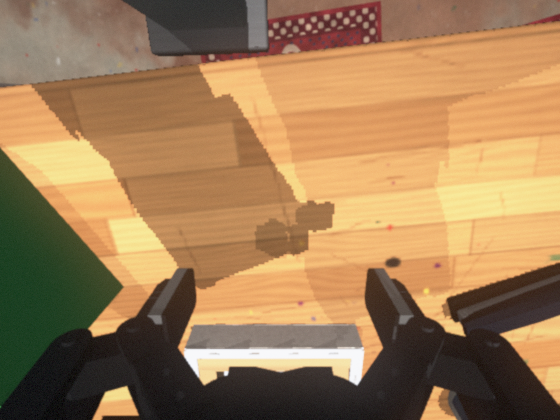

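The canvas lies flat along the batten in both views; side-view top-edge corners are at crop (545,187) and (620,335). I'll check parallelism with numbers.

```bash
python3 - <<'E'
from h import *
np.set_printoptions(precision=4,suppress=True)
for n,uvs,o in(("side",((545,187),(622,335)),(270-100,150)),("scene",((189,133),(355,222)),(220,160))):
    for u,v in uvs:
        p=plane(n,(u/4+o[0],v/4+o[1]),.036);print(n,p,"gap",.69+.037*p[1]-p[0])
for u,v in((72,212),(243,318)):print("bottom edge",plane("scene",(u/4+220,v/4+160),.036))
E
```

```text
side [0.697 0.277 0.036] gap 0.003267898747575715
side [0.6893 0.0975 0.036 ] gap 0.004340466037018875
scene [0.6955 0.2741 0.036 ] gap 0.004660146254960917
scene [0.6907 0.1    0.036 ] gap 0.003033368364861344
bottom edge [0.5608 0.2813 0.036 ]
bottom edge [0.5526 0.1019 0.036 ]
```

Parallel to the batten within about 1 mm. One more press will confirm it stayed seated and square.

Request:
apply_moves(gripper=[1, 1, 1, 1, 1, 1, 1, 1], delta_pos=[[-0.12, 0, 0.1], [-0.2, 0, 0.2], [-0.22, 0, 0.29], [-0.25, 0, 0.3], [-0.3, 0, 0.3], [-0.325, 0, 0.3], [-0.335, 0, 0.3], [-0.34, 0, 0.3]], angular=[[0, 0, 0], [0, 0, 0], [0, 0, 0], [0, 0, 0], [0, 0, 0], [0, 0, 0], [0, 0, 0], [0, 0, 0]])

```text
t: 7.5
ee_pos: [0.5435, 0.2005, 0.1832]
tool_rot: [0.019, 1.0, -0.0, -0.001]
wrist_force: [-10.1, 1.7, 6.5]
grip_width: 0.0855
finger_force: 4.8
```

Request:
apply_moves(gripper=[1, 1, 1, 1, 1], delta_pos=[[-0.003, 0, 0], [-0.006, 0, 0], [-0.009, 0, 0], [-0.012, 0, 0], [-0.012, 0, 0]], angular=[[0, 0, 0], [0, 0, 0], [0, 0, 0], [0, 0, 0], [0, 0, 0]])

```text
t: 8.0
ee_pos: [0.5452, 0.2008, 0.1826]
tool_rot: [0.018, 1.0, -0.001, -0.005]
wrist_force: [-26.0, 2.7, 18.3]
grip_width: 0.0857
finger_force: 13.3
```

```bash
python3 -c "
from h import *
s=get_state();print(s['ee_pos'],s['wrist_force'],s['ft_torque'])"
```

```text
[0.5451918  0.20079388 0.18255198] [-25.99969093   2.67571785  18.25906806] [0.76096554 3.80238972 0.50351172]
```

Same stop, and the moment (0.5 Nm at 26 N) shows both fingers share the load, so it's seated. I'll retreat gently and hand in.

Request:
apply_moves(gripper=[1, 1, 1, 1, 1, 1, 1, 1], delta_pos=[[0.006, 0, 0], [0.012, 0, 0], [0.03, 0, 0], [0.1, 0, 0], [0.14, 0, -0.1], [0.2, 0, -0.2], [0.3, 0, -0.3], [0.3, 0, -0.3]], angular=[[0, 0, 0], [0, 0, 0], [0, 0, 0], [0, 0, 0], [0, 0, 0], [0, 0, 0], [0, 0, 0], [0, 0, 0]])

```text
t: 8.8
ee_pos: [0.4264, 0.2049, 0.3058]
tool_rot: [0.018, 1.0, 0.001, 0.002]
wrist_force: [1.0, -0.1, -0.4]
grip_width: 0.0852
finger_force: 0.0
```

```bash
python3 - <<'E'
from h import *
b=get_image("scene")[:,:,::-1]
old=cv2.imread("pics/scene0.png")
# bystander regions unchanged? stapler left part, jar
for n,(x0,y0,x1,y1) in dict(jar=(328,245,354,278),stapler=(172,190,198,212)).items():
    print(n,np.abs(b[y0:y1,x0:x1].astype(int)-old[y0:y1,x0:x1]).mean())
s=get_state();print(s["ee_pos"],s["wrist_force"],s["finger_force"])
print(job.job_done())
E
```

```text
jar 10.638306138306138
stapler 7.870629370629371
[0.42721656 0.20491888 0.30486555] [1.15620897 0.78438519 0.85350891] 0.0
the job is handed in; nothing more can be done
None
```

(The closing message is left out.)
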